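# Refit the scrap-chute cover on its pivot pin

### The job

Put the loose metal cover back on the scrap-chute frame: lower it level on to the top of the frame's brass pin with its hole off to one side, just past an end of the pin's slot, then slide it lightly along the slot until the hole finds the pin and the cover drops flat on the frame, square to it, closing the chute opening. Do not ram or press the cover hard on the frame or pin, leave the other kitchen things undisturbed, and let go.

Things in the scene. Friction and masses are not known exactly. Their poses are not given: they have to be found in the camera images.
- cover_grip (a point): Point to grasp on the loose cover, half-way up its upright green tab, 32 mm above the plate's underside. The tab stands in the plate's middle, is 14 mm thick (along x) and 50 mm long (along y), and rises to 55 mm above the underside. Axes: x along the plate towards the end with the hole, z up.
- cover_hole (a point): Centre of the round 14 mm through-hole in the cover, at the level of the plate's underside: 45 mm from the middle of the tab along the cover's +x, 45 mm from that end's edge. Same axes as cover_grip.
- cover: The loose cover, a steel plate 180 (x) x 110 (y) x 5 mm thick, 0.2 to 0.4 kg, found lying flat on the ledge. Origin in the middle of the plate's underside, 32 mm below cover_grip, same axes.
- chute_frame: Grey frame fixed to the ledge, 230 (x) x 150 (y) x 18 mm high, origin in the middle of its underside; it carries the brass pin. A chute opening, 66 (x) x 48 mm (y), dark inside, is centred at x = -18 mm. Axes: x along the frame from the opening towards the pin, z up.
- pin_seat (a point): Middle of the 48 mm slot that runs along y in the frame's top face, 60 mm from the frame's centre along +x; frame's axes. The brass pin, 10 mm in diameter, stands 10 mm above the face (tip bevelled about 1 mm). It is clamped firmly somewhere on the slot line, up to 18 mm from this point either way along y, different each time and not measured; it must be found by feel.
- slide_start (a point): Point 26 mm from pin_seat towards -y (just past the slot's end), 10 mm above the frame's top face (pin-tip height); frame's axes. With the cover's hole here, or mirrored at +y, give or take 4 mm, the plate rests on the pin's tip wherever the pin is. It drops 10 mm once slid along y until the hole is over the pin.
- mortar: Bystander: pale grey stone mortar, 132 mm across, 85 high (mm); origin at the centre of its underside.
- pestle: Bystander: short marble pestle standing on its broad end, 50 mm across, 120 high (mm); origin at the centre of its underside.
- bowl_big: Bystander: lower stainless bowl of the stack, 160 mm across, 60 high (mm); origin at the centre of its underside.
- bowl_small: Bystander: upper stainless bowl, 124 mm across, nested in the larger one, its rim about 64 (mm); origin at the centre of its underside.
- cup: Bystander: green cup, 72 mm across, 80 high (mm); origin at the centre of its underside.
- jar: Bystander: amber jar with red lid, 66 mm across, 90 high (mm); origin at the centre of its underside.
Mind the look-alikes: they are no part of the job. What is shaped like the cover but red is not meant.

How it is judged:
By the outcome, as a careful person would: the job done as asked, in the order asked, and still so for the second after the job is handed in, with the robot touching nothing.
It also fails if it takes over 61 s, if anything falls off the work surface, if the arm or the gripper's body presses on something with over 40 N, if the wrist force passes 120 N, or if a joint passes its speed limit or range.

### The arm

A 6-joint arm with a two-finger parallel gripper is mounted at the origin on the work surface. World frame = base frame: x ahead of the robot, y to its left, z up, the work surface at z = 0. Lengths are in m, angles in degrees, forces in N, time in s.
With the tool pointing down it reaches from about 0.275 to 1 m from the base axis. Payload 8.4 kg.
Tool frame: the origin (TCP) lies on the mounting face of the last link; the fingertips stand finger_overhang ahead of it and the grasp point (between the pads) lies 155 mm ahead of it (finger_overhang is the distance from the TCP to the fingertips, in m); z points along the fingers, y is the line along which they close (so a half turn about z gives the same grasp; the last joint's range is limited). The gripper opens to 85 mm and grips with 20 to 120 N. Pads are 22 mm wide; open, the fingers measure 114 mm over their backs; the gripper's body (76 mm by 85 mm) begins 54 mm behind the grasp point. The pads swing forward as they close: fully open they stand 13 mm farther back than shut.
Start: joints at [-76.742, 20.225, 93.587, -0, 66.188, -0.138], TCP at [0.145, -0.608, 0.405] pointing down, gripper open.
Joint ranges: [-150.9, 150.9], [-52.94, 120.26], [3.33, 152.33], [-74.26, 254.26], [0, 154.13], [-172.89, 172.89]. Speed limits (degrees/s): [127.2, 127.2, 159.86, 180, 180, 180].

### API

Orientations are given as a 3x3 rotation matrix whose columns are the frame's x, y, z axes.
In Python, from rig import * gives the robot as it stands.
- The arm moves only by the tool arm_command, never from a script. Its argument "moves" is a list of rows, each a list of 3 entries, a list of its own where there are three numbers: the closure, from 0 (fully open) to 1 (shut), then the shift along the world's x, y, z each as a share of 0.75 m, from -1 to 1, then the turn about the world's z as a share of 90 degrees, from -1 to 1. A call has 1 to 20 rows; each row is the pose to reach, as a shift and turn from the pose commanded when the call began; what a row does not reach only later rows make up. A row lasts 1/8 s, in which the tool goes at most 62.5 mm and 10.7 degrees, less where a joint would pass 70% of its speed; a pose out of reach is approached as far as the arm can. A call with a number of a shift or a turn outside -1 to 1 is refused whole. A call with a gripper value outside its range is refused whole. The fingers move at their own pace and stop on an object; the grip force is fixed at half the most. Time passes only in rows, so rows that repeat a pose let the fingers close. It gives the time, the measured TCP pose, the force, the opening and the grip force at its end, in the units of the state.
- get_obs(): the state, without advancing time (a new reading comes with each control period).
- grab_frame(name): name is "scene" or "side" or "wrist"; returns (picture, depth): 480x640x3 uint8, blue, green, red; 480x640 float32, m along the optical axis (not along the pixel's ray), 0 where there is no reading.
- camera_params(name): a dict with "camera_matrix" (3x3 intrinsics, pixels), "T" (4x4, takes a point from camera to world coordinates). Camera axes: x right, y down, z forward; pixel columns grow to the right and rows downward; lengths in m; the calibration is good to about 2 mm. A picture is of the moment at which its call begins: read the wrist's pose just before it. camera_params takes no time and is no camera call; for the wrist camera it gives the pose at the moment of the call.
- close_job(): hands the job in; it is judged then, once.
The state is a dict: "time_s": time; "joint_positions": joint angles; "dq": joint speeds; "joint_torque": joint torques, N m; "eef_pos": TCP position; "ee_rot": TCP orientation; "wrist_force": force on the tool from outside, world axes, zero at the start; "wrist_torque": the same for the moment, N m; "finger_gap": finger opening in m; "gripper_force": force on a finger pad.
Only numpy, scipy, OpenCV 4.12 (cv2) and the standard library are available. Lean on these libraries where they do the work, as an engineer would, in place of code of your own. Each camera call takes 0.05 s, during which the arm holds its last target. There are 200 camera calls.

## Working session

There is one attempt and no reset: what is moved stays moved. The work goes in short steps, Python scripts to look and compute and a tool call to move; the robot and the scene stay as the last step left them, time stands still between calls to the robot, and variables do not carry over. Pictures are saved under pics/ and viewed, at most 10 in all, crops included, and the job is handed in when it is done.

Besides the shell and the picture viewer there is one more tool, called after "Request:" by a JSON object that holds its "api" and its "payload", one argument or row to a line. arm_command: Moves the arm, as the interface text tells. Its arguments: {"type":"object","properties":{"moves":{"type":"array","items":{"type":"array"}}},"required":["moves"]}

```bash
ls; mkdir -p pics; python3 - <<'E'
from rig import *
import cv2,numpy as np
o=get_obs(); print(o)
for n in("scene","side"):
    p,d=grab_frame(n); cv2.imwrite(f"pics/{n}0.png",p); np.save(f"{n}0.npy",d)
    c=camera_params(n); print(n,c)
E
```

```text
pics
{'time_s': 0.0, 'joint_positions': array([-7.67424549e+01,  2.02628137e+01,  9.36282226e+01, -1.06614439e-03,
        6.61885458e+01, -1.36966045e-01]), 'dq': array([ 0.02121864,  0.05005166,  0.04317799, -0.01652762,  0.06436181,
       -0.10964259]), 'joint_torque': array([ 1.21343917e-03, -6.05239105e+01, -3.42070019e+01, -3.38139364e-05,
        9.41048143e-03, -1.53226040e-05]), 'eef_pos': array([ 0.14473432, -0.6077738 ,  0.40396433]), 'ee_rot': array([[ 9.72796330e-01,  2.31661798e-01, -3.35100391e-04],
       [ 2.31662040e-01, -9.72795396e-01,  1.34804762e-03],
       [-1.36929820e-05, -1.38900581e-03, -9.99999035e-01]]), 'wrist_force': array([ 0.59217747,  0.63877465, -0.00994431]), 'wrist_torque': array([-0.03163366,  0.0095061 , -0.0246432 ]), 'gripper_force': 0.0, 'finger_gap': 0.08551131538164546}
scene {'camera_matrix': array([[452.12092751,   0.        , 323.84452606],
       [  0.        , 452.12092751, 236.31214733],
       [  0.        ,   0.        ,   1.        ]]), 'T': array([[-0.25416564,  0.76668302, -0.58957356,  1.20378575],
       [ 0.96705829,  0.19258861, -0.16645687,  0.18008183],
       [-0.0140745 , -0.61245961, -0.79037657,  0.95000153],
       [ 0.        ,  0.        ,  0.        ,  1.        ]])}
side {'camera_matrix': array([[451.91317919,   0.        , 321.89836482],
       [  0.        , 451.91317919, 241.39938425],
       [  0.        ,   0.        ,   1.        ]]), 'T': array([[-0.86366108, -0.25656343,  0.43389485,  0.01686974],
       [-0.50402764,  0.45108777, -0.73652967,  0.86368855],
       [-0.00675808, -0.85480701, -0.51890202,  0.6719014 ],
       [ 0.        ,  0.        ,  0.        ,  1.        ]])}
```

View pics/scene0.png

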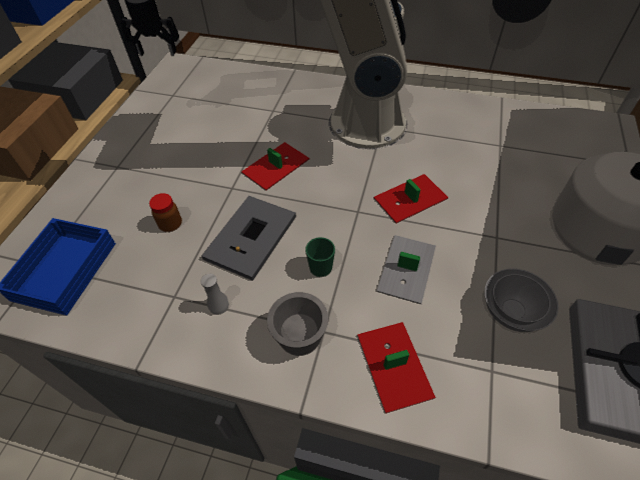

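View pics/side0.png

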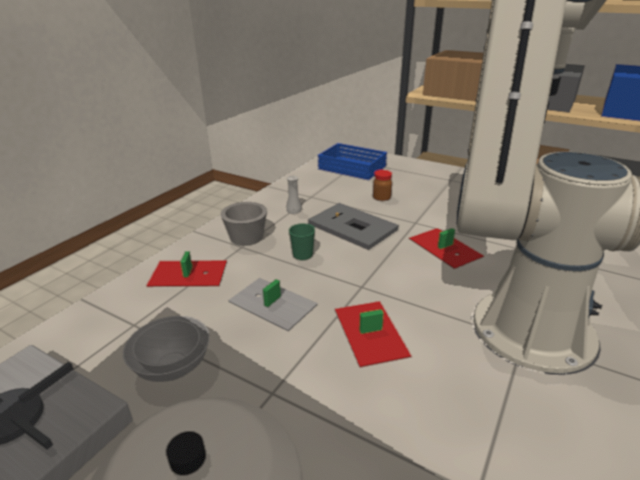

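The scene view shows these candidates:
- The grey steel plate with a green tab at (405,268), hole at (403,282). This is the cover I want.
- Red look-alikes at (275,165), (411,198) and (396,366), which I reject.

The frame is at (250,237), with the pin slot near (238,249). Next I measure both and check the choice in a close crop.

```bash
cat > h.py <<'E'
from rig import *
import cv2,numpy as np
def cast(uv,cam,z):
    K,T=cam["camera_matrix"],cam["T"]
    uv=np.atleast_2d(np.array(uv,float))
    r=np.c_[uv,np.ones(len(uv))]@np.linalg.inv(K).T@T[:3,:3].T
    t=T[:3,3]
    return t+r*((np.array(z)-t[2])/r[:,2])[:,None]
def rect(mask,seed,cam,z):
    n,l=cv2.connectedComponents(mask); m=(l==l[seed[1],seed[0]]).astype(np.uint8)
    c=max(cv2.findContours(m,cv2.RETR_EXTERNAL,cv2.CHAIN_APPROX_NONE)[0],key=cv2.contourArea)[:,0]
    w=cast(c,cam,z)[:,:2]
    r=cv2.minAreaRect((w*1000).astype(np.float32)); b=cv2.boxPoints(r)
    return r,b
E
python3 - <<'E'
from h import *
im=cv2.imread("pics/scene0.png");cam=camera_params("scene")
hsv=cv2.cvtColor(im,cv2.COLOR_BGR2HSV)
for p in[(390,270),(425,260),(400,240),(445,270),(365,270),(250,210),(230,255),(200,230),(405,258),(408,263)]:print(p,im[p[1],p[0]],hsv[p[1],p[0]])
s,g=hsv[...,1],hsv[...,2]
cv2.imwrite("pics/crop1.png",np.hstack([cv2.resize(im[185:285,195:305],None,fx=3.5,fy=3.5,interpolation=2),cv2.resize(im[220:320,350:460],None,fx=3.5,fy=3.5,interpolation=2)]))
E
```

```text
(390, 270) [108 108 113] [  0  11 113]
(425, 260) [108 108 112] [  0   9 112]
(400, 240) [111 111 115] [  0   9 115]
(445, 270) [126 135 146] [ 14  35 146]
(365, 270) [126 137 145] [ 17  33 145]
(250, 210) [75 73 75] [150   7  75]
(230, 255) [75 73 76] [160  10  76]
(200, 230) [122 133 141] [ 17  34 141]
(405, 258) [15 33  9] [ 68 185  33]
(408, 263) [16 35 10] [ 67 182  35]
```

View pics/crop1.png

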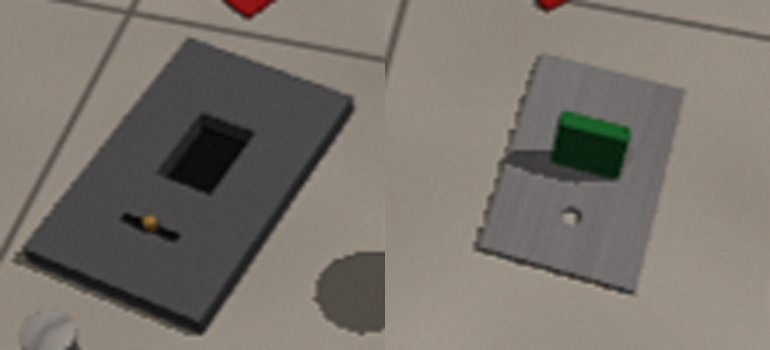

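The crop confirms the choice. The grey cover's green tab is at pixel (408,262) and its hole at (403,282). The frame's opening is at (254,229), with the slot and brass pin near (238,249), and its pin end faces the camera. Now the metric poses from the corners.

```bash
python3 - <<'E'
from h import *
cam=camera_params("scene")
def P(c,off,z): return cast(np.array(c)/3.5+np.array(off)-.35,cam,z)[:,:2]*1000
F=P([(190,38),(353,98),(203,324),(25,252)],(195,185),.018)
C=P([(542-385,55),(683-385,90),(635-385,289),(478-385,246)],(350,220),.005)
for n,Q in(("frame",F),("cover",C)):
    print(n,Q.round(1).tolist(),"ctr",Q.mean(0).round(1),"sides",[round(np.linalg.norm(Q[i]-Q[i-1]),1) for i in range(4)])
    x=(Q[2]+Q[3]-Q[0]-Q[1]);y=(Q[1]+Q[2]-Q[0]-Q[3]); print("xang",np.degrees(np.arctan2(x[1],x[0])),"yang",np.degrees(np.arctan2(y[1],y[0])))
print("hole",P([(571-385,216)],(350,220),.005),"pin",P([(150,223)],(195,185),.028),"slotends",P([(122,217),(179,237)],(195,185),.018))
print("opening",P([(203,114),(254,132),(211,193),(161,173)],(195,185),.018).mean(0))
print("tabtop",P([(562-385,113),(629-385,127)],(350,220),.055))
# cross-check in the side view by colour
im,_=grab_frame("side");cs=camera_params("side");h=cv2.cvtColor(im,cv2.COLOR_BGR2HSV)
m=cv2.inRange(h,(45,100,20),(80,255,255))[270:315,255:290];ys,xs=np.nonzero(m)
print("side tab",cast([(xs.mean()+255,ys.mean()+270)],cs,.03)*1000)
E
```

```text
frame [[419.5, -257.5], [448.6, -111.7], [673.3, -152.8], [646.9, -299.4]] ctr [ 547.  -205.4] sides [np.float64(231.2), np.float64(148.7), np.float64(228.4), np.float64(149.0)]
xang -10.400141945005936 yang 79.25338469668357
cover [[450.3, 161.3], [457.5, 267.7], [633.7, 254.6], [626.6, 145.6]] ctr [542.  207.3] sides [np.float64(177.0), np.float64(106.6), np.float64(176.7), np.float64(109.3)]
xang -4.674319471080749 yang 86.21050737506675
hole [[586.71584657 203.98664063]] pin [[ 606.78898247 -216.68476208]] slotends [[ 600.22722806 -243.02303223]
 [ 606.99079179 -195.81530587]]
opening [ 527.51484244 -203.00001458]
tabtop [[537.39781747 184.00049574]
 [537.94332362 230.52572333]]
side tab [[540.42111623 206.60275878  30.        ]]
```

Request:
{"api": "arm_command", "payload": {
  "moves": [
    [0, [0.53, 1.0, -0.05], 0.8],
    [0, [0.53, 1.0, -0.05], 0.8],
    [0, [0.53, 1.0, -0.05], 0.8],
    [0, [0.53, 1.0, -0.05], 0.8],
    [0, [0.53, 1.0, -0.05], 0.8],
    [0, [0.53, 1.0, -0.05], 0.8],
    [0, [0.53, 1.0, -0.05], 0.8],
    [0, [0.53, 1.0, -0.05], 0.8],
    [0, [0.53, 1.0, -0.05], 0.8],
    [0, [0.53, 1.0, -0.05], 0.8],
    [0, [0.53, 1.0, -0.05], 0.8],
    [0, [0.53, 1.0, -0.05], 0.8],
    [0, [0.53, 1.0, -0.05], 0.8],
    [0, [0.53, 1.0, -0.05], 0.8],
    [0, [0.53, 1.0, -0.05], 0.8],
    [0, [0.53, 1.0, -0.05], 0.8],
    [0, [0.53, 1.0, -0.05], 0.8]
  ]
}}

```text
time_s: 2.28
eef_pos: [0.5418, 0.1409, 0.3672]
ee_rot: [[0.081, 0.997, -0.0], [0.997, -0.081, -0.0], [-0.0, -0.0, -1.0]]
wrist_force: [0.6, -0.0, 0.5]
finger_gap: 0.0853
gripper_force: 0.0
```

```bash
python3 - <<'E'
from h import *
try: print("overhang",finger_overhang)
except NameError as e: print(e)
import rig; print([n for n in dir(rig) if not n.startswith('_')])
o=get_obs(); print(o["time_s"],o["eef_pos"],o["ee_rot"],o["joint_positions"],o["wrist_force"])
cam=camera_params("wrist"); p,d=grab_frame("wrist"); cv2.imwrite("pics/w1.png",p); np.save("w1.npy",d); np.save("w1T.npy",cam["T"]); print(cam)
E
```

```text
overhang 0.1734
['Unreachable', 'camera_params', 'close_job', 'finger_overhang', 'get_obs', 'grab_frame']
2.275 [0.54181574 0.14092213 0.36721022] [[ 8.13993439e-02  9.96681483e-01 -4.09259738e-04]
 [ 9.96681522e-01 -8.13994575e-02 -2.69128036e-04]
 [-3.01548451e-04 -3.85994773e-04 -9.99999880e-01]] [ 1.44284075e+01  1.67618087e+01  1.03762897e+02 -1.05505100e-02
  5.95018464e+01  1.91027723e+01] [ 0.57602154 -0.00569835  0.50437885]
{'camera_matrix': array([[396.8742439 ,   0.        , 321.38482529],
       [  0.        , 396.8742439 , 247.58413318],
       [  0.        ,   0.        ,   1.        ]]), 'T': array([[ 0.99666197, -0.07816178, -0.02357248,  0.54874684],
       [-0.08163099, -0.95007386, -0.30115782,  0.21892834],
       [ 0.00114343,  0.30207679, -0.95328291,  0.33588962],
       [ 0.        ,  0.        ,  0.        ,  1.        ]])}
```

View pics/w1.png

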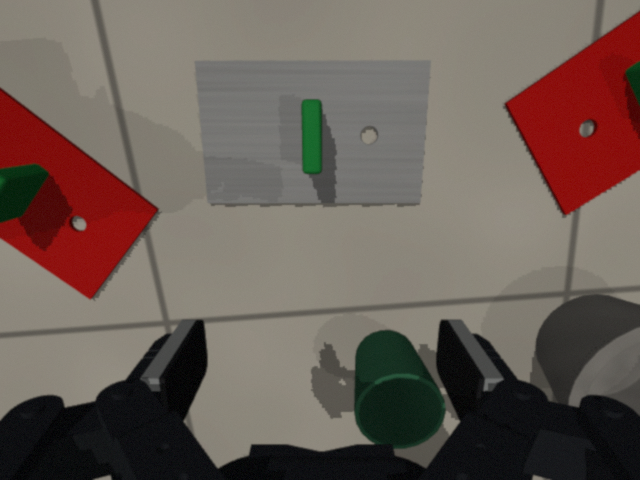

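The wrist view shows the grey cover with corners near (195,61), (431,61), (420,205) and (210,205), its tab top at (312,135) and its hole at (369,135). The green cup is at (400,390).

```bash
python3 - <<'E'
from h import *
im=cv2.imread("pics/w1.png");cam=camera_params("wrist");cam["T"]=np.load("w1T.npy")
h=cv2.cvtColor(im,cv2.COLOR_BGR2HSV)
Q=cast([(195,61),(430.5,61),(420.5,204.5),(210,204.5)],cam,.005)[:,:2]*1000
print(Q.round(1).tolist(),Q.mean(0))
for a,b in((0,1),(3,2),(3,0),(2,1)): v=Q[b]-Q[a]; print(np.hypot(*v).round(1),np.degrees(np.arctan2(v[1],v[0])).round(2))
m=cv2.inRange(h,(45,120,90),(80,255,255)); m[200:]=0; m[:,:250]=0;m[:,380:]=0
r,b=rect(m,(312,135),cam,.055); print("tab top",r)
m=(h[...,1]<60).astype(np.uint8)
print("hole",cast([(369,135)],cam,.005)*1000)
E
```

```text
[[456.9, 270.7], [635.5, 256.1], [627.2, 145.6], [449.9, 160.2]] [542.37268788 208.16072173]
179.3 -4.67
178.0 -4.7
110.8 86.37
110.8 85.7
tab top ((541.0138549804688, 210.04241943359375), (46.65633773803711, 11.33737850189209), 85.65399932861328)
hole [[586.38788952 205.72975419   5.        ]]
```

Request:
{"api": "arm_command", "payload": {
  "moves": [
    [0, [0, 0.045, 0], 0],
    [0, [0, 0.09, 0], 0],
    [0, [0, 0.09, -0.08], 0],
    [0, [0, 0.09, -0.14], 0],
    [0, [0, 0.09, -0.19], 0],
    [0, [0, 0.09, -0.22], 0],
    [0, [0, 0.09, -0.24], 0],
    [0, [0, 0.09, -0.24], 0],
    [0, [0, 0.09, -0.24], 0]
  ]
}}

```text
time_s: 3.45
eef_pos: [0.5428, 0.2094, 0.1882]
ee_rot: [[0.081, 0.997, 0.001], [0.997, -0.081, 0.001], [0.001, 0.001, -1.0]]
wrist_force: [-0.2, -0.6, -0.1]
finger_gap: 0.0855
gripper_force: 0.0
```

Request:
{"api": "arm_command", "payload": {
  "moves": [
    [0.5, [0, 0, 0], 0],
    [0.8, [0, 0, 0], 0],
    [1, [0, 0, 0], 0],
    [1, [0, 0, 0], 0],
    [1, [0, 0, 0], 0],
    [1, [0, 0, 0], 0],
    [1, [0, 0, 0], 0],
    [1, [0, 0, 0], 0],
    [1, [0, 0, 0], 0],
    [1, [0, 0, 0], 0]
  ]
}}

```text
time_s: 4.7
eef_pos: [0.5422, 0.2095, 0.1874]
ee_rot: [[0.08, 0.997, -0.0], [0.997, -0.08, 0.0], [0.0, -0.0, -1.0]]
wrist_force: [-2.0, 0.4, 5.9]
finger_gap: 0.0132
gripper_force: 59.9
```

Request:
{"api": "arm_command", "payload": {
  "moves": [
    [1, [0, 0, 0.01], 0],
    [1, [0, 0, 0.03], 0],
    [1, [0, 0, 0.1], 0],
    [1, [0, 0, 0.18], 0],
    [1, [0, 0, 0.25], 0],
    [1, [0, -0.04, 0.27], 0],
    [1, [0, -0.1, 0.27], 0],
    [1, [0, -0.17, 0.27], -0.03],
    [1, [0, -0.24, 0.27], -0.066],
    [1, [0, -0.31, 0.27], -0.066],
    [1, [0, -0.38, 0.27], -0.066],
    [1, [0.02, -0.45, 0.27], -0.066],
    [1, [0.02, -0.52, 0.27], -0.066],
    [1, [0.02, -0.58, 0.27], -0.066],
    [1, [0.02, -0.63, 0.27], -0.066],
    [1, [0.02, -0.66, 0.27], -0.066],
    [1, [0.02, -0.68, 0.27], -0.066],
    [1, [0.02, -0.68, 0.27], -0.066],
    [1, [0.02, -0.68, 0.27], -0.066]
  ]
}}

```text
time_s: 7.08
eef_pos: [0.5574, -0.2995, 0.3896]
ee_rot: [[0.182, 0.983, -0.0], [0.983, -0.182, 0.001], [0.001, -0.0, -1.0]]
wrist_force: [-1.3, -0.7, -3.2]
finger_gap: 0.0133
gripper_force: 59.5
```

```bash
python3 - <<'E'
from h import *
o=get_obs(); print(o["time_s"],o["eef_pos"],o["ee_rot"][:,1],o["wrist_force"],o["wrist_torque"],o["finger_gap"])
cam=camera_params("wrist"); p,d=grab_frame("wrist"); cv2.imwrite("pics/w2.png",p); np.save("w2T.npy",cam["T"])
E
```

```text
7.075 [ 0.55738373 -0.29949297  0.38962175] [ 9.83234375e-01 -1.82345772e-01 -4.28425385e-04] [-1.33056254 -0.74151388 -3.15994418] [ 0.05604958  0.0015009  -0.00493539] 0.013311067003300951
```

View pics/w2.png

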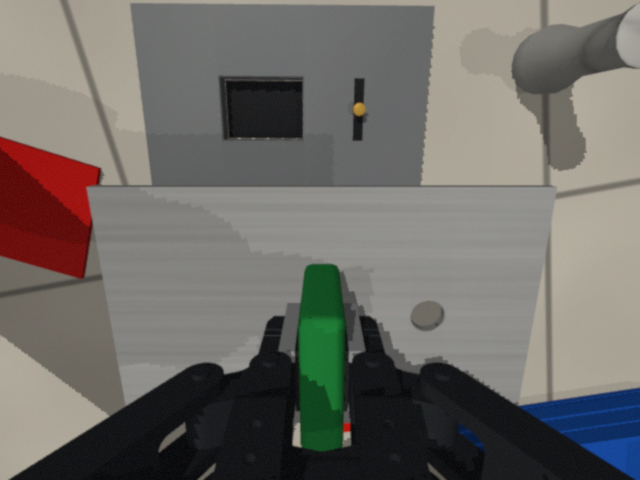

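The wrist view shows the frame's far edge from (132,4) to (434,7), the opening spanning (223,77) to (303,139), the slot from (359,79) to (358,140) and the brass pin at (359,109). The held cover's far edge runs from (88,186) to (555,186), with its hole at (427,315).

```bash
python3 - <<'E'
from h import *
cam=camera_params("wrist");cam["T"]=np.load("w2T.npy")
A=lambda v:np.degrees(np.arctan2(v[1],v[0]))
C=lambda p,z:cast(p,cam,z)[:,:2]*1000
e=C([(132,4),(434,7),(421,185),(152,185)],.018); print("frame corners",e.round(1).tolist(),"far edge",A(e[1]-e[0]),np.hypot(*(e[1]-e[0])),"sides",A(e[1]-e[2]),A(e[0]-e[3]))
op=C([(221,77),(303,77),(303,139),(223,139)],.018); print("open",op.mean(0),A(op[1]-op[0]),A(op[2]-op[3]))
s=C([(359.3,79),(358.3,140)],.018); print("slot",s,s.mean(0),A(s[0]-s[1]))
print("pin",C([(359.5,109)],.026))
th=np.radians(-10.6);ux=np.array([np.cos(th),np.sin(th)]);uy=np.array([-ux[1],ux[0]])
print("centre est: edge",(e[0]+e[1])/2-75*uy,"open",op.mean(0)+18*ux,"slot",s.mean(0)-60*ux)
c=C([(88,186),(555,186)],.2076); print("cover edge",c,A(c[1]-c[0]),np.hypot(*(c[1]-c[0])),"mid->centre",c.mean(0)-55*uy)
print("hole",C([(427,315)],.205), "exp", np.array([557.4,-299.5])+45*ux)
E
```

```text
frame corners [[447.8, -113.0], [671.2, -156.5], [647.0, -288.5], [420.5, -246.4]] far edge -11.008518957221861 227.66532111104038 sides 79.61762767178935 78.45331478019263
open [ 527.51178218 -203.53872818] -10.516855135028454 -10.525395990740241
slot [[ 608.00820686 -195.87352546]
 [ 599.9800886  -241.91591697]] [ 603.99414773 -218.89472121] 80.10913648105677
pin [[ 603.93272398 -218.21979097]]
centre est: edge [ 545.69808498 -208.4635201 ] open [ 545.20461847 -206.84985249] slot [ 545.01802678 -207.85764018]
cover edge [[ 480.95650768 -229.02769495]
 [ 655.33900116 -261.44960668]] -10.532405689544131 177.3708950064072 mid->centre [ 558.03043014 -299.30009502]
hole [[ 602.37255508 -308.19751811]] exp [ 601.63209071 -307.77781078]
```

The frame is at about (545.5,-207) mm and -10.5°, with pin_seat near (604.5,-218.3). The tool already matches that yaw. I'll move so the hole is at the -y slide start, about 20 mm above pin height.

Request:
{"api": "arm_command", "payload": {
  "moves": [
    [1, [-0.003, 0.03, 0], 0],
    [1, [-0.003, 0.085, -0.05], 0],
    [1, [-0.003, 0.085, -0.1], 0],
    [1, [-0.003, 0.085, -0.15], 0],
    [1, [-0.003, 0.085, -0.18], 0],
    [1, [-0.003, 0.085, -0.2], 0],
    [1, [-0.003, 0.085, -0.206], 0],
    [1, [-0.003, 0.085, -0.206], 0],
    [1, [-0.003, 0.085, -0.206], 0],
    [1, [-0.003, 0.085, -0.206], 0]
  ]
}}

```text
time_s: 8.38
eef_pos: [0.5553, -0.2369, 0.236]
ee_rot: [[0.183, 0.983, 0.001], [0.983, -0.183, -0.001], [-0.0, 0.001, -1.0]]
wrist_force: [-1.0, -0.2, -2.6]
finger_gap: 0.0134
gripper_force: 59.3
```

```bash
python3 - <<'E'
from h import *
o=get_obs(); print(o["time_s"],o["eef_pos"],o["ee_rot"],o["wrist_force"],o["wrist_torque"])
for n in("scene","side"):
    p,d=grab_frame(n); cv2.imwrite(f"pics/{n}1.png",p)
a=cv2.imread("pics/scene1.png")[170:310,180:330];b=cv2.imread("pics/side1.png")[160:300,290:440]
cv2.imwrite("pics/c2.png",np.hstack([cv2.resize(x,(400,373),interpolation=2) for x in(a,b)]))
E
```

```text
8.375 [ 0.55529765 -0.23690796  0.23597012] [[ 1.83114383e-01  9.83090894e-01  1.19027573e-03]
 [ 9.83091575e-01 -1.83113899e-01 -5.04895128e-04]
 [-2.78401774e-04  1.26260360e-03 -9.99999164e-01]] [-1.00561927 -0.16763159 -2.63541665] [-0.0326254   0.05088203 -0.01223336]
```

View pics/c2.png

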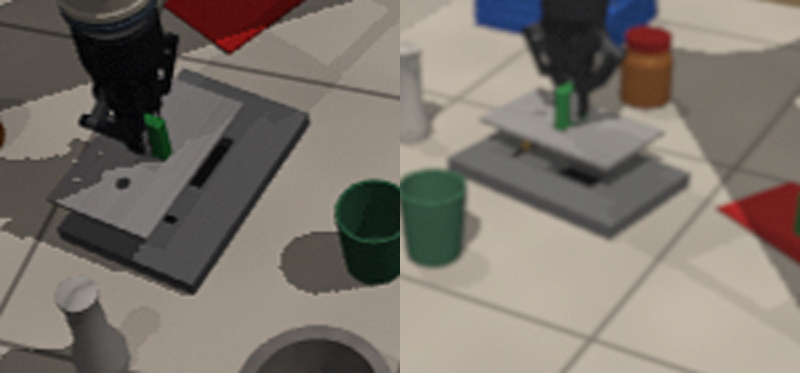

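The crop shows the cover level over the frame, its hole at (123,183) in the left half just past the slot's -y end. The brass pin shows under the plate at (522,145) in the right half, and nothing else is in the way. I'll lower it gently.

Request:
{"api": "arm_command", "payload": {
  "moves": [
    [1, [0, 0, -0.01], 0],
    [1, [0, 0, -0.018], 0],
    [1, [0, 0, -0.022], 0],
    [1, [0, 0, -0.022], 0],
    [1, [0, 0, -0.022], 0]
  ]
}}

```text
time_s: 9.1
eef_pos: [0.5551, -0.2368, 0.2188]
ee_rot: [[0.183, 0.983, 0.0], [0.983, -0.183, -0.0], [-0.0, 0.0, -1.0]]
wrist_force: [-0.1, 0.7, -4.0]
finger_gap: 0.0132
gripper_force: 59.6
```

Request:
{"api": "arm_command", "payload": {
  "moves": [
    [1, [0, 0, -0.0012], 0],
    [1, [0, 0, -0.0024], 0],
    [1, [0, 0, -0.0024], 0],
    [1, [0, 0, -0.0024], 0]
  ]
}}

```text
time_s: 9.6
eef_pos: [0.555, -0.2368, 0.2169]
ee_rot: [[0.183, 0.983, 0.0], [0.983, -0.183, -0.0], [0.0, 0.0, -1.0]]
wrist_force: [-0.4, -0.4, -3.0]
finger_gap: 0.0135
gripper_force: 59.6
```

Request:
{"api": "arm_command", "payload": {
  "moves": [
    [1, [0, 0, -0.0012], 0],
    [1, [0, 0, -0.0012], 0],
    [1, [0, 0, -0.0012], 0]
  ]
}}

```text
time_s: 9.98
eef_pos: [0.5551, -0.2368, 0.216]
ee_rot: [[0.183, 0.983, -0.0], [0.983, -0.183, 0.0], [0.0, -0.0, -1.0]]
wrist_force: [0.5, -0.2, -3.4]
finger_gap: 0.0134
gripper_force: 59.6
```

Request:
{"api": "arm_command", "payload": {
  "moves": [
    [1, [0, 0, -0.0008], 0],
    [1, [0, 0, -0.0008], 0],
    [1, [0, 0, -0.0008], 0]
  ]
}}

```text
time_s: 10.35
eef_pos: [0.5551, -0.2368, 0.2154]
ee_rot: [[0.183, 0.983, 0.0], [0.983, -0.183, -0.0], [-0.0, 0.0, -1.0]]
wrist_force: [0.4, 0.2, -2.9]
finger_gap: 0.0133
gripper_force: 59.5
```

Request:
{"api": "arm_command", "payload": {
  "moves": [
    [1, [0, 0, -0.0008], 0],
    [1, [0, 0, -0.0008], 0],
    [1, [0, 0, -0.0008], 0]
  ]
}}

```text
time_s: 10.72
eef_pos: [0.5551, -0.2368, 0.2151]
ee_rot: [[0.183, 0.983, 0.0], [0.983, -0.183, -0.0], [-0.0, 0.0, -1.0]]
wrist_force: [-2.7, -0.1, 4.0]
finger_gap: 0.0136
gripper_force: 60.5
```

Contact came at about 7 N with the plate on the pin tip. Now I slide along the slot in small steps.

Request:
{"api": "arm_command", "payload": {
  "moves": [
    [1, [0.0005, 0.0026, 0], 0],
    [1, [0.001, 0.0052, 0], 0],
    [1, [0.0015, 0.0079, 0], 0],
    [1, [0.0015, 0.0079, 0], 0],
    [1, [0.0015, 0.0079, 0], 0]
  ]
}}

```text
time_s: 11.35
eef_pos: [0.5567, -0.2309, 0.2151]
ee_rot: [[0.183, 0.983, 0.001], [0.983, -0.183, -0.0], [-0.0, 0.001, -1.0]]
wrist_force: [0.3, -3.0, 5.0]
finger_gap: 0.0134
gripper_force: 60.5
```

Request:
{"api": "arm_command", "payload": {
  "moves": [
    [1, [0.0005, 0.0026, 0], 0],
    [1, [0.001, 0.0052, 0], 0],
    [1, [0.001, 0.0052, 0], 0],
    [1, [0.001, 0.0052, 0], 0]
  ]
}}

```text
time_s: 11.85
eef_pos: [0.5572, -0.2271, 0.2151]
ee_rot: [[0.183, 0.983, 0.001], [0.983, -0.183, -0.0], [-0.0, 0.001, -1.0]]
wrist_force: [-0.5, -3.6, 5.7]
finger_gap: 0.0134
gripper_force: 60.8
```

Request:
{"api": "arm_command", "payload": {
  "moves": [
    [1, [0.0005, 0.0026, 0], 0],
    [1, [0.001, 0.0052, 0], 0],
    [1, [0.001, 0.0052, 0], 0],
    [1, [0.001, 0.0052, 0], 0]
  ]
}}

```text
time_s: 12.35
eef_pos: [0.5578, -0.2232, 0.2151]
ee_rot: [[0.183, 0.983, 0.001], [0.983, -0.183, -0.0], [-0.0, 0.001, -1.0]]
wrist_force: [0.2, -5.3, 6.0]
finger_gap: 0.0132
gripper_force: 60.8
```

Request:
{"api": "arm_command", "payload": {
  "moves": [
    [1, [0.0005, 0.0026, 0], 0],
    [1, [0.001, 0.0052, 0], 0],
    [1, [0.001, 0.0052, 0], 0],
    [1, [0.001, 0.0052, 0], 0]
  ]
}}

```text
time_s: 12.85
eef_pos: [0.5586, -0.2193, 0.2151]
ee_rot: [[0.183, 0.983, 0.001], [0.983, -0.183, -0.0], [-0.0, 0.001, -1.0]]
wrist_force: [-0.6, -4.0, 5.9]
finger_gap: 0.0133
gripper_force: 60.8
```

Request:
{"api": "arm_command", "payload": {
  "moves": [
    [1, [0.0003, 0.0013, 0], 0],
    [1, [0.0005, 0.0026, 0], 0],
    [1, [0.0005, 0.0026, 0], 0]
  ]
}}

```text
time_s: 13.22
eef_pos: [0.5589, -0.2174, 0.2151]
ee_rot: [[0.183, 0.983, 0.001], [0.983, -0.183, -0.001], [-0.0, 0.001, -1.0]]
wrist_force: [0.3, -4.4, 6.3]
finger_gap: 0.0136
gripper_force: 60.8
```

Request:
{"api": "arm_command", "payload": {
  "moves": [
    [1, [0.0003, 0.0013, 0], 0],
    [1, [0.0005, 0.0026, 0], 0],
    [1, [0.0005, 0.0026, 0], 0]
  ]
}}

```text
time_s: 13.6
eef_pos: [0.5593, -0.2154, 0.215]
ee_rot: [[0.183, 0.983, 0.0], [0.983, -0.183, -0.0], [-0.0, 0.001, -1.0]]
wrist_force: [0.8, -5.1, 4.9]
finger_gap: 0.0132
gripper_force: 60.7
```

Request:
{"api": "arm_command", "payload": {
  "moves": [
    [1, [0.0003, 0.002, 0], 0],
    [1, [0.0003, 0.002, 0], 0],
    [1, [0.0003, 0.002, 0], 0]
  ]
}}

```text
time_s: 13.98
eef_pos: [0.5595, -0.2137, 0.2148]
ee_rot: [[0.183, 0.983, 0.0], [0.983, -0.183, 0.0], [0.0, 0.0, -1.0]]
wrist_force: [0.4, -2.9, 4.2]
finger_gap: 0.0135
gripper_force: 60.5
```

Request:
{"api": "arm_command", "payload": {
  "moves": [
    [1, [0.0003, 0.002, 0], 0],
    [1, [0.0003, 0.002, 0], 0],
    [1, [0.0003, 0.002, 0], 0]
  ]
}}

```text
time_s: 14.35
eef_pos: [0.559, -0.2117, 0.2139]
ee_rot: [[0.183, 0.983, -0.002], [0.983, -0.183, 0.001], [0.001, -0.002, -1.0]]
wrist_force: [-0.3, -0.2, -3.4]
finger_gap: 0.0133
gripper_force: 59.5
```

The contact force dropped to the hanging weight and z sank, so the hole has found the pin. I'll creep 0.8 mm to centre it and lower gently.

Request:
{"api": "arm_command", "payload": {
  "moves": [
    [1, [0.0002, 0.001, -0.001], 0],
    [1, [0.0002, 0.001, -0.002], 0],
    [1, [0.0002, 0.001, -0.002], 0],
    [1, [0.0002, 0.001, -0.002], 0]
  ]
}}

```text
time_s: 14.85
eef_pos: [0.5596, -0.2114, 0.2132]
ee_rot: [[0.183, 0.983, -0.0], [0.983, -0.183, 0.0], [0.0, -0.0, -1.0]]
wrist_force: [-0.1, 1.0, -3.3]
finger_gap: 0.0133
gripper_force: 59.4
```

Request:
{"api": "arm_command", "payload": {
  "moves": [
    [1, [0, 0, -0.001], 0],
    [1, [0, 0, -0.002], 0],
    [1, [0, 0, -0.003], 0],
    [1, [0, 0, -0.003], 0],
    [1, [0, 0, -0.003], 0]
  ]
}}

```text
time_s: 15.48
eef_pos: [0.5597, -0.2114, 0.2109]
ee_rot: [[0.183, 0.983, -0.0], [0.983, -0.183, 0.0], [0.0, -0.0, -1.0]]
wrist_force: [-1.1, 1.8, -3.5]
finger_gap: 0.0133
gripper_force: 59.5
```

Request:
{"api": "arm_command", "payload": {
  "moves": [
    [1, [0, 0, -0.001], 0],
    [1, [0, 0, -0.002], 0],
    [1, [0, 0, -0.003], 0],
    [1, [0, 0, -0.004], 0],
    [1, [0, 0, -0.004], 0],
    [1, [0, 0, -0.004], 0]
  ]
}}

```text
time_s: 16.23
eef_pos: [0.5597, -0.2114, 0.2079]
ee_rot: [[0.183, 0.983, -0.0], [0.983, -0.183, 0.0], [0.0, -0.0, -1.0]]
wrist_force: [-1.7, 3.5, -2.9]
finger_gap: 0.0134
gripper_force: 59.6
```

Request:
{"api": "arm_command", "payload": {
  "moves": [
    [1, [0, 0.0008, 0], 0],
    [1, [0, 0.0008, -0.001], 0],
    [1, [0, 0.0008, -0.002], 0],
    [1, [0, 0.0008, -0.0025], 0],
    [1, [0, 0.0008, -0.0025], 0]
  ]
}}

```text
time_s: 16.85
eef_pos: [0.5599, -0.2109, 0.2061]
ee_rot: [[0.183, 0.983, 0.0], [0.983, -0.183, -0.0], [-0.0, 0.0, -1.0]]
wrist_force: [-1.3, 1.0, -2.3]
finger_gap: 0.0135
gripper_force: 59.5
```

Request:
{"api": "arm_command", "payload": {
  "moves": [
    [1, [0, 0, -0.0007], 0],
    [1, [0, 0, -0.0013], 0],
    [1, [0, 0, -0.0013], 0],
    [1, [0, 0, -0.0013], 0]
  ]
}}

```text
time_s: 17.35
eef_pos: [0.5599, -0.2109, 0.2054]
ee_rot: [[0.183, 0.983, 0.0], [0.983, -0.183, -0.0], [-0.0, 0.0, -1.0]]
wrist_force: [-1.8, 1.1, 1.9]
finger_gap: 0.0133
gripper_force: 60.2
```

The cover is seated at about 5 N. Now I open the gripper and retreat.

Request:
{"api": "arm_command", "payload": {
  "moves": [
    [0.7, [0, 0, 0], 0],
    [0.5, [0, 0, 0], 0],
    [0.3, [0, 0, 0], 0],
    [0, [0, 0, 0], 0],
    [0, [0, 0, 0], 0],
    [0, [0, 0, 0], 0],
    [0, [0, 0, 0], 0]
  ]
}}

```text
time_s: 18.23
eef_pos: [0.5598, -0.2109, 0.2052]
ee_rot: [[0.183, 0.983, -0.0], [0.983, -0.183, 0.0], [-0.0, -0.0, -1.0]]
wrist_force: [0.0, -0.8, 0.1]
finger_gap: 0.0853
gripper_force: 0.0
```

Request:
{"api": "arm_command", "payload": {
  "moves": [
    [0, [0, 0, 0.02], 0],
    [0, [0, 0, 0.06], 0],
    [0, [0, 0, 0.12], 0],
    [0, [0, 0, 0.18], 0],
    [0, [0, -0.06, 0.22], 0],
    [0, [0, -0.1, 0.22], 0],
    [0, [0, -0.1, 0.22], 0],
    [0, [0, -0.1, 0.22], 0]
  ]
}}

```text
time_s: 19.23
eef_pos: [0.5595, -0.2854, 0.3704]
ee_rot: [[0.183, 0.983, -0.0], [0.983, -0.183, 0.001], [0.0, -0.0, -1.0]]
wrist_force: [0.4, 0.2, 0.1]
finger_gap: 0.0858
gripper_force: 0.0
```

```bash
python3 - <<'E'
from h import *
o=get_obs(); print(o["time_s"],o["eef_pos"],o["finger_gap"])
for n in("scene","wrist"):
    if n=="wrist": np.save("w3T.npy",camera_params(n)["T"])
    p,d=grab_frame(n); cv2.imwrite(f"pics/{n}3.png",p)
E
```

```text
19.225 [ 0.55946266 -0.28537823  0.3703554 ] 0.085752521258048
```

View pics/wrist3.png

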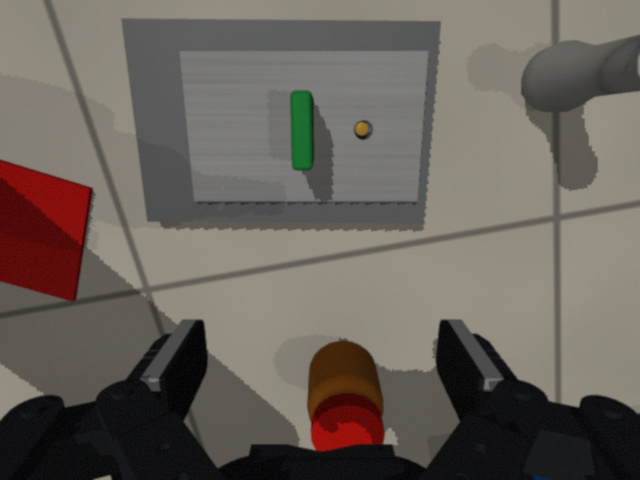

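View pics/scene3.png

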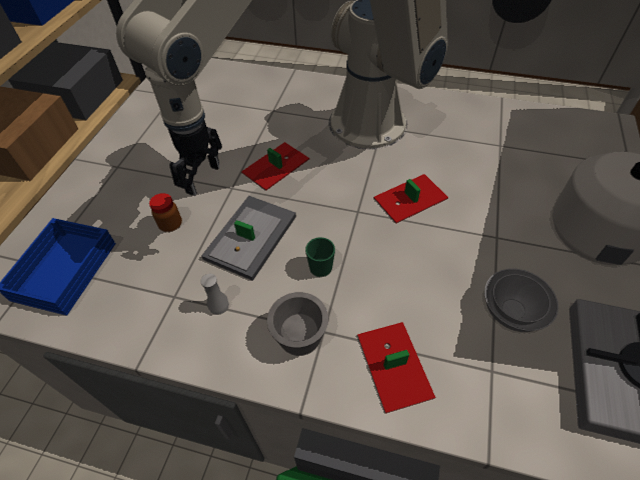

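The wrist view shows the cover flat and square on the frame, with the pin through the hole at (362,129) and the opening closed. The scene view shows the bystanders where they were and the gripper clear, at about (195,160). I'm handing in.

```bash
python3 -c "
from rig import *
print(close_job())"
```

```text
the job is handed in; nothing more can be done
None
```

The cover is seated flat and square on the frame with the pin through its hole and the chute opening closed; I let go, the other things look undisturbed, and the job was handed in at about 19 s.

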